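# Open the top half of the split cupboard door

### The job

Two small instrument cupboards stand on the worktop: one has a one-piece door, the other a split door whose bottom half is bolted. Swing the top half of the split door wide open, to about a right angle, so that the stock on the shelf behind it can be handed out, and let go of it. Leave the bottom half bolted and the one-piece door shut.

Things in the scene. Friction and masses are not known exactly. Their poses are not given: they have to be found in the camera images.
- top_handle (a point): Grip point on the axis of the top leaf's upright round steel bar, 12 mm thick, 40 mm in front of the leaf, 195 mm above the worktop. The bar ends 17 mm above it and is free all round down to 28 mm below it, where stems join it to the leaf. Axes turn with the leaf: x square into the leaf, y from hinge side to free side, z up. The upright hinge axis passes through x = +40, y = -130 mm in this frame.
- top_leaf (a joint): Top half (164 x 106 x 12 mm) of the split door, rad: 0 shut, grows as it swings out to the robot, counter-clockwise from above, stop at 1.75; hinge on the right (-y) side. Starts 0 to 0.12; no latch, light friction (0.06 N m), stays where left. Its fixed grey cupboard with white doors is 170 wide, 140 deep, 230 mm high, with a dark gap across the door at half height and two handles, one above the other.
- bolt (a joint): Barrel bolt near the foot of the bottom leaf, m: 0 fully shot into the keeper on the left jamb (as it starts), grows to 0.02 as it is drawn to the right. It holds the bottom leaf shut. Its small knob is about 30 mm above the worktop.
- plain_door (a joint): One-piece door of the other cupboard beside it (same size, one handle, like the top leaf's and at the same height; hinge also on the right), rad: 0 shut (as it starts), grows to 1.75 as it opens. A large reel dispenser juts out from the wall to the right (-y) of both cupboards: approach from the front, clear of it.

How it is judged:
At the end, for the whole second after the job is handed in: The top leaf of the split door stands open at least 1.2 rad (69 degrees) and at rest, the bottom leaf's bolt is still shot (drawn less than 6 mm) and the one-piece door is shut (less than 0.15 rad open) (value of joint top_leaf above 1.2 rad and velocity of joint top_leaf between -0.05 and 0.05 rad/s and value of joint bolt below 0.006 m and value of joint plain_door below 0.15 rad); the robot touches nothing.
It fails at once if the bottom leaf's bolt is drawn 6 mm or more (value of joint bolt above 0.006 m).
It fails at once if the one-piece door is opened by 0.15 rad or more (value of joint plain_door above 0.15 rad).
It also fails if it takes over 38 s, if anything falls off the work surface, if the arm or the gripper's body presses on something with over 40 N, if the wrist force passes 120 N, or if a joint passes its speed limit or range.

### The arm

A 6-joint arm with a two-finger parallel gripper is mounted at the origin on a cart in front of the work surface, level with it; the furniture and walls round the work are solid. World frame = base frame: x ahead of the robot, y to its left, z up, the work surface at z = 0. Lengths are in m, angles in rad, forces in N, time in s.
With the tool pointing down it reaches from about 0.225 to 0.725 m from the base axis. Payload 3.1 kg.
Tool frame: the origin (TCP) lies midway between the tips of the shut fingers; the grasp point (between the pads) lies 19 mm behind it; z points along the fingers, y is the direction in which the jaws open and shut (so a half turn about z gives the same grasp; the last joint's range is limited). The gripper opens to 85 mm and grips with 20 to 120 N. Pads are 22 mm wide; open, the fingers measure 114 mm over their backs; the gripper's body (76 mm by 85 mm) begins 54 mm behind the grasp point. The pads swing forward as they close: fully open they stand 13 mm farther back than shut.
Start: joints at [1.184, 0.048, 0.099, 1.622, 0, 1.443], TCP at [0.134, 0.508, 0.231] pointing down, gripper open.
Joint ranges: [-2.91, 2.91], [-0.99, 1.94], [-1.21, 1.42], [-2.12, 2.29], [-1.49, 1.47], [-3.14, 3.14]. Speed limits (rad/s): [2.79, 2.79, 3.14, 3.14, 3.14, 3.14].

### API

Orientations are given as [roll, pitch, yaw] about the fixed x, y, z axes, in that order (R = Rz(yaw) Ry(pitch) Rx(roll)).
In Python, from bench import ctrl gives the robot as it stands.
- The arm moves only by the tool jog_arm, never from a script. Its argument "plan" is a list of rows, each a list of 5 numbers: the finger opening in mm, from 0 to 85.4, then the shift along the world's x, y, z in mm, then the turn about the world's z in rad. In form: [[gripper, tx, ty, tz, yaw], ...]. A call has 1 to 5 rows; each row is the pose to reach, as a shift and turn from the pose measured when the call began; what a row does not reach only later rows make up. A row lasts 1/10 s, in which the tool goes at most 50 mm and 8.59 degrees, less where a joint would pass 70% of its speed; a pose out of reach is approached as far as the arm can. A call with a gripper value outside its range is refused whole. The fingers move at their own pace and stop on an object; the grip force is fixed at half the most. Time passes only in rows, so rows that repeat a pose let the fingers close. It gives the time, the measured TCP pose, the force and the opening at its end, in the units of the state.
- ctrl.read_state(): the state, without advancing time (a new reading comes with each control period).
- ctrl.capture(name): name is "side" or "top"; returns (picture, depth): 420x560x3 uint8, red, green, blue; 420x560 float32, m along the optical axis (not along the pixel's ray), 0 where there is no reading.
- ctrl.calibration(name): a dict with "intrinsics" (3x3 intrinsics, pixels), "k1" (the pictures are not rectified: a ray, as slopes to the right and down, at radius r is drawn at 1 + k1 r^2 times it, then the intrinsics apply), "R" (3x3) and "t" (3): a world point X has camera coordinates R X + t. Camera axes: x right, y down, z forward; pixel columns grow to the right and rows downward; lengths in m; the calibration is good to about 2 mm. A picture is of the moment at which its call begins. calibration takes no time and is no camera call.
- ctrl.job_done(): hands the job in, once; it reports no verdict.
The state is a dict: "clock": time; "q": joint angles; "qvel": joint speeds; "joint_efforts": joint torques, N m; "ee_pos": TCP position; "tool_rot": TCP orientation; "force": force on the tool from outside, world axes, zero at the start; "wrist_torque": the same for the moment, N m; "grip_width": finger opening in m.
Only numpy, scipy, OpenCV 4.12 (cv2) and the standard library are available. Lean on these libraries where they do the work, as an engineer would, in place of code of your own. Each camera call takes 0.05 s, during which the arm holds its last target.

## Working session

There is one attempt and no reset: what is moved stays moved. The work goes in short steps, Python scripts to look and compute and a tool call to move; the robot and the scene stay as the last step left them, time stands still between calls to the robot, and variables do not carry over. Pictures are saved under pics/ and viewed, and the job is handed in when it is done.

Besides the shell and the picture viewer there is one more tool, called after ">>>" as name(argument=value, ...) on one line, values as JSON. jog_arm: Moves the arm, as the interface text tells. Its arguments: {"type":"object","properties":{"plan":{"type":"array"}},"required":["plan"]}

```bash
ls; mkdir -p pics
python3 - <<'E'
from bench import ctrl
import cv2,numpy as np
s=ctrl.read_state()
for k,v in s.items(): print(k,np.round(v,3))
for n in("side","top"):
    p,d=ctrl.capture(n); cv2.imwrite(f"pics/{n}0.png",p[:,:,::-1]); np.save(f"pics/{n}0.npy",d)
    c=ctrl.calibration(n); print(n,c)
E
```

```text
pics
clock 0.0
q [1.184 0.049 0.098 1.622 0.    1.443]
qvel [ 0.002 -0.     0.     0.001  0.    -0.   ]
joint_efforts [-2.0000e-03 -3.3878e+01  3.2002e+01  2.0000e-02 -0.0000e+00 -0.0000e+00]
ee_pos [0.134 0.507 0.23 ]
tool_rot [-3.139 -0.     2.883]
force [-0.579  0.203  0.029]
wrist_torque [-0.073  0.014  0.014]
grip_width 0.086
side {'intrinsics': array([[491.27724873,   0.        , 283.26750025],
       [  0.        , 491.27724873, 206.82564531],
       [  0.        ,   0.        ,   1.        ]]), 'k1': -0.08439583260736534, 'R': array([[ 0.93582955, -0.35230302,  0.01027758],
       [-0.2171058 , -0.59918322, -0.77061309],
       [ 0.27764748,  0.71893118, -0.6372204 ]]), 't': array([-0.50988794,  0.30850262,  0.85649059])}
top {'intrinsics': array([[441.55944824,   0.        , 281.1494251 ],
       [  0.        , 441.55944824, 209.96823019],
       [  0.        ,   0.        ,   1.        ]]), 'k1': -0.0671677679720612, 'R': array([[ 0.01091623, -0.99985895,  0.01276376],
       [-0.98886141, -0.01268926, -0.14829732],
       [ 0.14843836, -0.01100275, -0.98886045]]), 't': array([0.11181463, 0.57054631, 0.91723738])}
```

View pics/side0.png

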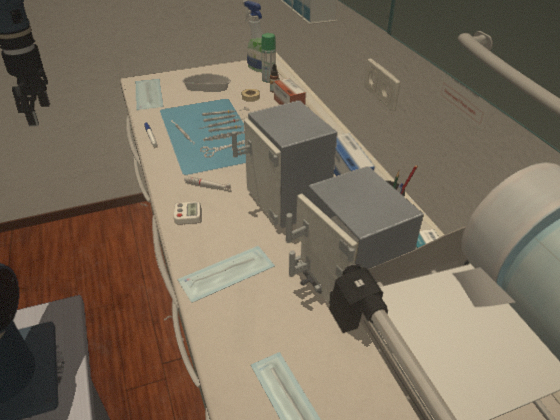

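View pics/top0.png

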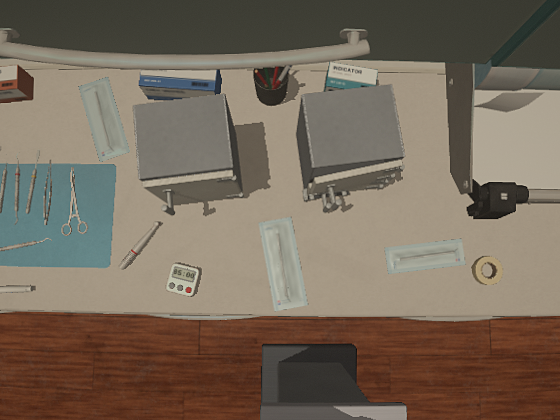

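```bash
cat > h.py <<'E'
import numpy as np,cv2
from bench import ctrl
def rays(n,uv):
    c=ctrl.calibration(n);K=c["intrinsics"];uv=np.atleast_2d(np.float64(uv))
    p=cv2.undistortPoints(uv[:,None],K,np.array([c["k1"],0,0,0.]))[:,0]
    # exact forward model: x_d = x(1+k1 r^2) = cv2 model
    return np.c_[p,np.ones(len(p))],c
def pt(n,uv,z=None,depth=None):
    r,c=rays(n,uv);R,t=c["R"],c["t"];C=-R.T@t;d=r@R
    s=(z-C[2])/d[:,2] if depth is None else depth
    return C+d*np.reshape(s,(-1,1))
def cloud(n,d,box):
    u0,v0,u1,v1=box
    U,V=np.meshgrid(np.arange(u0,u1),np.arange(v0,v1));D=d[v0:v1,u0:u1]
    uv=np.c_[U.ravel(),V.ravel()]
    return uv,np.where(D.ravel()[:,None]>0,pt(n,uv,depth=D.ravel()),np.nan)
def proj(n,X):
    c=ctrl.calibration(n);rv=cv2.Rodrigues(c["R"])[0]
    return cv2.projectPoints(np.float64(np.atleast_2d(X)),rv,c["t"],c["intrinsics"],np.array([c["k1"],0,0,0.]))[0][:,0]
E
python3 - <<'E'
import cv2
a=cv2.imread("pics/side0.png")[160:340,230:430];cv2.imwrite("pics/side0z.png",cv2.resize(a,None,fx=3.3,fy=3.3,interpolation=2))
a=cv2.imread("pics/top0.png")[70:230,280:420];cv2.imwrite("pics/top0z.png",cv2.resize(a,None,fx=3.7,fy=3.7,interpolation=2))
from h import *
for n,box in(("side",(230,160,430,340)),("top",(120,70,420,230))):
    d=np.load(f"pics/{n}0.npy");uv,P=cloud(n,d,box)
    z=P[:,2];m=(z>.18)&(z<.225)
    # near handle height
    import sys
    m=(z>.222)&(z<.245); Q=P[m]; print(n,m.sum(),np.nanmin(Q,0),np.nanmax(Q,0))
E
```

```text
side 7789 [ 0.52801523 -0.3181916   0.22202574] [0.77954991 0.08481473 0.24495703]
top 14061 [ 0.59348508 -0.09943708  0.22208784] [0.77898848 0.39382398 0.23434165]
```

View pics/side0z.png

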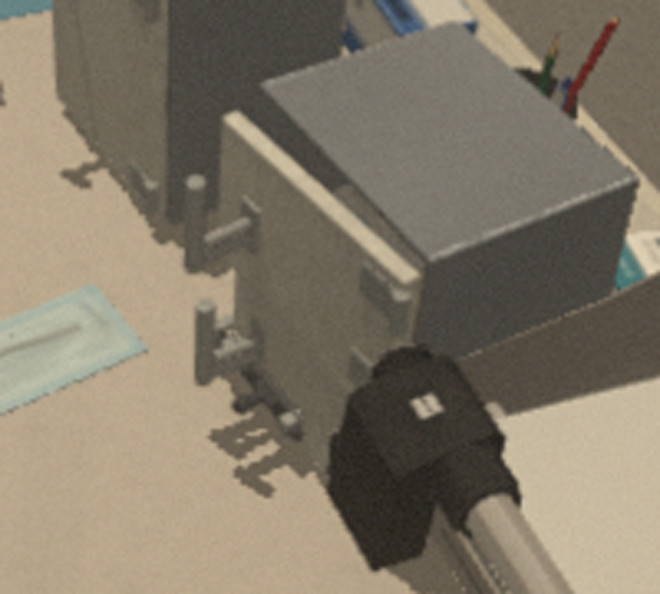

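View pics/top0z.png

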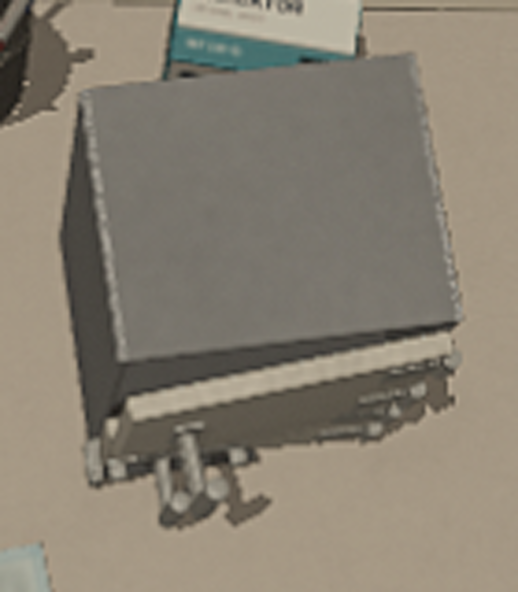

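Run:
```python
from h import *
np.set_printoptions(precision=4,suppress=True)
d=np.load("pics/side0.npy");dt=np.load("pics/top0.npy")
print("C",[-(ctrl.calibration(n)["R"].T@ctrl.calibration(n)["t"]) for n in("side","top")])
print("bar top ray z=.212",pt("side",(289.4,215),z=.212))
uv,P=cloud("side",d,(280,205,300,250))
# bar pixels: z between .17 and .215
m=(P[:,2]>.165)&(P[:,2]<.216)&(P[:,0]<.6)
for a,b in zip(uv[m][::6],P[m][::6]):print(a,b)
uv,P=cloud("top",dt,(315,180,345,215))
m=(P[:,2]>.19)
print("top");
for a,b in zip(uv[m],P[m]):print(a,b)
for X in([.49,-.01,.212],):print(proj("top",X))
```

```text
C [array([ 0.3063, -0.6105,  0.7887]), array([0.4268, 0.1291, 0.9902])]
bar top ray z=.212 [[0.5599 0.0147 0.212 ]]
[297 205] [0.5926 0.0579 0.1929]
[297 207] [0.5927 0.0579 0.1879]
[297 209] [0.5931 0.0583 0.1825]
[297 211] [0.5926 0.0568 0.1788]
[287 213] [0.5593 0.0252 0.2085]
[298 213] [0.5934 0.0535 0.1761]
[291 214] [0.5636 0.0163 0.212 ]
[287 215] [0.5576 0.0206 0.2079]
[297 215] [0.594  0.0593 0.1662]
[289 216] [0.5595 0.0155 0.2091]
[299 216] [0.5949 0.0515 0.1697]
[291 217] [0.5616 0.0109 0.2098]
[288 218] [0.5578 0.0158 0.2045]
[287 219] [0.5555 0.015  0.2035]
[286 220] [0.5556 0.02   0.1969]
[292 220] [0.5658 0.016  0.1971]
[291 221] [0.563  0.014  0.1972]
[291 222] [0.5627 0.0131 0.1956]
[290 223] [0.5603 0.0118 0.195 ]
[289 224] [0.5594 0.0143 0.1908]
[288 225] [0.5568 0.0126 0.1905]
[287 226] [0.5564 0.0166 0.1848]
[286 227] [0.5552 0.0185 0.1811]
[286 228] [0.555  0.0179 0.1792]
[298 228] [0.5819 0.0242 0.1656]
[291 229] [0.5626 0.0118 0.1795]
[289 230] [0.559  0.0126 0.1775]
[297 230] [0.5782 0.0199 0.1652]
[291 231] [0.5632 0.013  0.1733]
[289 232] [0.5595 0.0137 0.
[... 4476 characters left out ...]
592 0.0228 0.2016]
[336 203] [0.5579 0.022  0.2097]
[337 203] [0.5575 0.0206 0.2125]
[338 203] [0.5575 0.0188 0.2126]
[339 203] [0.5579 0.0167 0.21  ]
[340 203] [0.5577 0.0151 0.2118]
[341 203] [0.5582 0.0129 0.2088]
[335 204] [0.5585 0.0219 0.1951]
[336 204] [0.5571 0.0212 0.2037]
[337 204] [0.5561 0.0203 0.2097]
[338 204] [0.5556 0.0189 0.2131]
[339 204] [0.5558 0.0169 0.2116]
[340 204] [0.5558 0.0152 0.2118]
[335 205] [0.5569 0.0216 0.1932]
[336 205] [0.5561 0.0205 0.1982]
[337 205] [0.5558 0.0189 0.2002]
[338 205] [0.5552 0.0177 0.2042]
[339 205] [0.5554 0.0157 0.2033]
[336 206] [0.5554 0.0196 0.1915]
[337 206] [0.5555 0.0176 0.1908]
[338 206] [0.5555 0.0158 0.1907]
[[354.4653 240.8442]]
```

Run:
```python
from h import *
np.set_printoptions(precision=4,suppress=True)
def fit(P,it=200,th=.002):
    rng=np.random.default_rng(0);best=0
    for _ in range(it):
        a=P[rng.choice(len(P),3,False)];n=np.cross(a[1]-a[0],a[2]-a[0]);l=np.linalg.norm(n)
        if l<1e-6:continue
        n/=l;n[2]=0;n/=np.linalg.norm(n);m=abs((P-a[0])@n)<th
        if m.sum()>best:best=m.sum();M=m
    Q=P[M];u,s,v=np.linalg.svd(Q[:,:2]-Q[:,:2].mean(0),full_matrices=False);n=v[1]*np.sign(v[1][0]);return n,Q.mean(0),M.sum()
ds=np.load("pics/side0.npy");dt=np.load("pics/top0.npy")
for n,d,box in(("side",ds,(296,195,360,330)),("top",dt,(300,150,415,200))):
    uv,P=cloud(n,d,box)
    for z0,z1 in((.13,.215),(.02,.1)):
        m=(P[:,2]>z0)&(P[:,2]<z1);Q=P[m]
        if len(Q)>50:
            nn,c,k=fit(Q);print(n,z0,"yaw",np.arctan2(nn[1],nn[0]),"c",c,k,len(Q), "d",nn@c[:2]-nn@[.5605,.0172])
    m=(P[:,2]>.215)&(P[:,2]<.235)&(P[:,0]<.66);Q=P[m]
    print(len(Q))
uv,P=cloud("top",dt,(295,80,410,185));m=(P[:,2]>.226)&(P[:,2]<.236)
print(cv2.minAreaRect(np.float32(P[m][:,:2]*1000)))
uv,P=cloud("top",dt,(125,80,245,215));m=(P[:,2]>.222)&(P[:,2]<.236)
print("plain",cv2.minAreaRect(np.float32(P[m][:,:2]*1000)))
m=(P[:,2]>.17)&(P[:,2]<.215)&(P[:,0]<.60);print(P[m].min(0),P[m].max(0),np.median(P[m],0))
```

```text
side 0.13 yaw 0.2242183631912644 c [ 0.6117 -0.0242  0.1764] 1778 2411 d 0.04074248919527301
side 0.02 yaw 0.14640074592019314 c [ 0.6155 -0.0046  0.066 ] 783 1155 d 0.05124021852249072
1121
top 0.13 yaw 0.21520226045643576 c [ 0.6103 -0.0228  0.1762] 690 1020 d 0.04005448535816003
top 0.02 yaw 0.12869965233601172 c [ 0.6188 -0.0387  0.0553] 330 705 d 0.05068786603941888
1793
((698.6029052734375, -7.274696350097656), (141.5968017578125, 170.1812744140625), 7.936071872711182)
plain ((674.392822265625, 300.50445556640625), (142.29913330078125, 170.60867309570312), 8.050548553466797)
[0.5409 0.2028 0.17  ] [0.6    0.3724 0.215 ] [0.5895 0.3092 0.1959]
```

Run:
```python
from h import *
np.set_printoptions(precision=3,suppress=True)
for n in("side","top"):
    d=np.load(f"pics/{n}0.npy");uv,P=cloud(n,d,(0,0,560,420))
    m=(P[:,2]>.05)&(P[:,1]<-.13)&(P[:,1]>-.6)&(P[:,0]<.68)&(P[:,0]>.25);Q=P[m]
    print(n,m.sum(),np.percentile(Q,[0,2,50,98,100],axis=0))
    for x0 in np.arange(.25,.68,.05):
        k=(Q[:,0]>=x0)&(Q[:,0]<x0+.05)
        if k.sum()>3: print(round(x0,2),k.sum(),"ymax",np.percentile(Q[k,1],98),"z",np.percentile(Q[k,2],[2,98]))
```

```text
side 30560 [[ 0.528 -0.445  0.221]
 [ 0.534 -0.431  0.236]
 [ 0.642 -0.302  0.299]
 [ 0.675 -0.154  0.667]
 [ 0.68  -0.13   0.683]]
0.5 1343 ymax -0.2137855202908577 z [0.232 0.296]
0.55 4913 ymax -0.2103891913014326 z [0.241 0.3  ]
0.6 20830 ymax -0.14693302425195895 z [0.238 0.67 ]
0.65 3474 ymax -0.2000118479101432 z [0.232 0.277]
top 8194 [[ 0.53  -0.389  0.184]
 [ 0.534 -0.377  0.206]
 [ 0.618 -0.256  0.242]
 [ 0.677 -0.137  0.598]
 [ 0.68  -0.13   0.629]]
0.5 703 ymax -0.20748895211454055 z [0.234 0.298]
0.55 2325 ymax -0.1974768754456116 z [0.23  0.302]
0.6 3410 ymax -0.13262279080676792 z [0.201 0.61 ]
0.65 1756 ymax -0.19771678547800078 z [0.196 0.282]
```

>>> jog_arm(plan=[[85,30,-35,15,0.08],[85,60,-70,30,0.16],[85,90,-105,45,0.24],[85,120,-140,60,0.32],[85,150,-175,60,0.4]])

```text
clock: 0.6
ee_pos: [0.2855, 0.3311, 0.2922]
tool_rot: [-3.141, 0.003, -2.996]
force: [1.0, -0.2, 0.5]
grip_width: 0.085
```

>>> jog_arm(plan=[[85,32,-36,0,0.02],[85,64,-72,0,0.04],[85,96,-108,0,0.05],[85,128,-144,0,0.07],[85,160,-180,0,0.07]])

```text
clock: 1.1
ee_pos: [0.4463, 0.1493, 0.2918]
tool_rot: [3.142, 0.003, -2.926]
force: [0.8, 1.2, 0.2]
grip_width: 0.0852
```

>>> jog_arm(plan=[[85,32,-36,0,0],[85,64,-72,0,0],[85,90,-108,0,0],[85,110,-130,0,0],[85,110,-130,0,0]])

```text
clock: 1.6
ee_pos: [0.5579, 0.0159, 0.2894]
tool_rot: [-3.141, -0.0, -2.931]
force: [-0.5, -0.8, -0.3]
grip_width: 0.0853
```

>>> jog_arm(plan=[[60,3,1,-30,0.01],[60,3,1,-60,0.01],[60,3,1,-90,0.01],[60,3,1,-111,0.01],[60,3,1,-111,0.01]])

```text
clock: 2.1
ee_pos: [0.5574, 0.018, 0.1738]
tool_rot: [3.139, -0.009, -2.92]
force: [0.3, 0.7, 0.2]
grip_width: 0.0603
```

Run:
```python
from h import *
for n,b in(("side",(230,130,430,310)),("top",(270,90,420,230))):
    p,d=ctrl.capture(n);u0,v0,u1,v1=b;cv2.imwrite(f"pics/{n}1.png",cv2.resize(p[v0:v1,u0:u1,::-1],None,fx=3,fy=3,interpolation=2))
print(ctrl.read_state()["ee_pos"])
```

```text
[0.56015584 0.01762219 0.17834201]
```

View pics/side1.png

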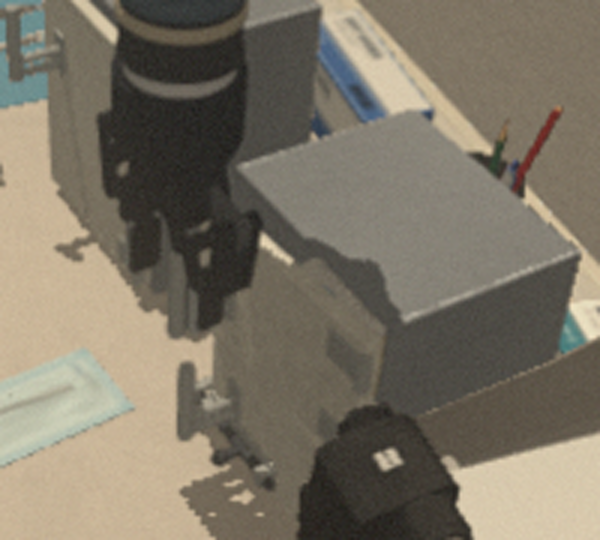

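View pics/top1.png

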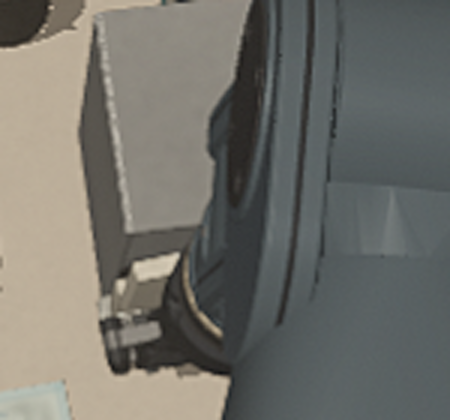

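The side view shows the fingers straddling the upper bar (zoomed ~(180,300)), with the lower handle at (185,400) below and clear. The bar sits between the jaws with no contact force, so I'll close.

>>> jog_arm(plan=[[0,0,0,0,0],[0,0,0,0,0],[0,0,0,0,0],[0,0,0,0,0],[0,0,0,0,0]])

```text
clock: 2.7
ee_pos: [0.5608, 0.0179, 0.1799]
tool_rot: [3.141, 0.001, -2.92]
force: [-1.7, 1.5, 4.6]
grip_width: 0.0104
```

```bash
cat > arc.py <<'E'
import numpy as np
f=lambda p:np.array([-.04*np.cos(p)-.13*np.sin(p),-.04*np.sin(p)+.13*np.cos(p)])
E
python3 - <<'E'
from arc import *
p=.22
for k in range(18):
    ps=p+.08*k; print(k,round(ps,2),np.round(1000*(f(ps)-f(.22))))
E
```

```text
0 0.22 [0. 0.]
1 0.3 [-9. -6.]
2 0.38 [-18. -12.]
3 0.46 [-26. -19.]
4 0.54 [-34. -27.]
5 0.62 [-41. -36.]
6 0.7 [-47. -44.]
7 0.78 [-52. -54.]
8 0.86 [-57. -64.]
9 0.94 [-61. -74.]
10 1.02 [-64. -84.]
11 1.1 [-67. -95.]
12 1.18 [ -68. -106.]
13 1.26 [ -69. -116.]
14 1.34 [ -68. -127.]
15 1.42 [ -67. -138.]
16 1.5 [ -65. -149.]
17 1.58 [ -62. -159.]
```

>>> jog_arm(plan=[[0,-9,-6,0,0.08],[0,-18,-12,0,0.16],[0,-26,-19,0,0.24],[0,-34,-27,0,0.32],[0,-34,-27,0,0.32]])

```text
clock: 3.2
ee_pos: [0.5266, -0.0101, 0.1799]
tool_rot: [-3.141, 0.001, -2.602]
force: [0.4, -1.3, -0.2]
grip_width: 0.0101
```

>>> jog_arm(plan=[[0,-7,-9,0,0.08],[0,-13,-17,0,0.16],[0,-18,-27,0,0.24],[0,-23,-37,0,0.32],[0,-23,-37,0,0.32]])

```text
clock: 3.7
ee_pos: [0.5033, -0.0474, 0.1799]
tool_rot: [-3.142, 0.001, -2.284]
force: [-1.3, 2.3, 1.3]
grip_width: 0.0103
```

>>> jog_arm(plan=[[0,-4,-10,0,0.08],[0,-7,-20,0,0.16],[0,-10,-31,0,0.24],[0,-11,-42,0,0.32],[0,-11,-42,0,0.32]])

```text
clock: 4.2
ee_pos: [0.4932, -0.0896, 0.1799]
tool_rot: [-3.141, 0.002, -1.967]
force: [1.5, 0.3, -0.0]
grip_width: 0.0104
```

>>> jog_arm(plan=[[0,-1,-10,0,0.08],[0,0,-21,0,0.16],[0,1,-32,0,0.24],[0,3,-43,0,0.32],[0,3,-43,0,0.32]])

```text
clock: 4.7
ee_pos: [0.4968, -0.1326, 0.1799]
tool_rot: [-3.14, 0.002, -1.651]
force: [0.1, 1.9, 1.4]
grip_width: 0.0102
```

>>> jog_arm(plan=[[0,1,-5,0,0.04],[0,1,-5,0,0.04],[40,1,-5,0,0.04],[40,1,-5,0,0.04],[40,1,-5,0,0.04]])

```text
clock: 5.2
ee_pos: [0.4977, -0.1373, 0.1797]
tool_rot: [-3.141, 0.002, -1.612]
force: [-0.3, 0.5, 0.2]
grip_width: 0.0402
```

Let go; lift clear, then retreat toward the robot.

>>> jog_arm(plan=[[40,0,0,25,0],[40,0,0,55,0],[40,0,0,85,0],[40,0,0,110,0],[40,0,0,110,0]])

```text
clock: 5.7
ee_pos: [0.4992, -0.1379, 0.2943]
tool_rot: [-3.133, -0.001, -1.613]
force: [0.2, -0.2, -0.0]
grip_width: 0.0402
```

>>> jog_arm(plan=[[40,-30,20,0,0],[40,-70,40,0,0],[40,-110,60,0,0],[40,-150,80,0,0],[40,-150,80,0,0]])

```text
clock: 6.2
ee_pos: [0.3449, -0.0557, 0.2941]
tool_rot: [-3.134, -0.0, -1.612]
force: [0.8, -0.4, -0.1]
grip_width: 0.0399
```

Run:
```python
from h import *
for n,b in(("side",(180,100,430,310)),("top",(100,50,470,280))):
    p,d=ctrl.capture(n);u0,v0,u1,v1=b;cv2.imwrite(f"pics/{n}2.png",cv2.resize(p[v0:v1,u0:u1,::-1],None,fx=2,fy=2,interpolation=2));np.save(f"pics/{n}2.npy",d)
s=ctrl.read_state();print(s["ee_pos"],s["clock"])
```

```text
[ 0.34870406 -0.05761558  0.29391898] 6.3
```

View pics/side2.png

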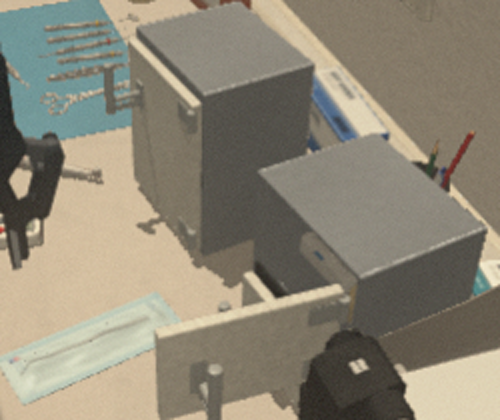

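View pics/top2.png

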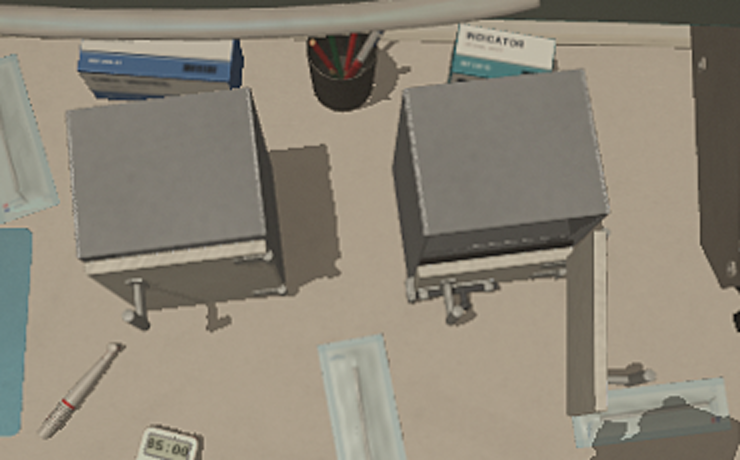

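Run:
```python
from h import *
def ang(d):
    uv,P=cloud("top",d,(375,160,410,260));m=(P[:,2]>.213)&(P[:,2]<.232)&(P[:,0]<.625)
    vx,vy,_,_=cv2.fitLine(np.float32(P[m][:,:2]),cv2.DIST_HUBER,0,.001,.001).ravel()
    return (np.arctan2(vy,vx)%np.pi)-.139,m.sum()
print(ang(np.load("pics/top2.npy"))); p,d=ctrl.capture("top");print(ang(d))
s=ctrl.read_state();print(s["force"],np.abs(s["qvel"]).max())
ctrl.job_done()
```

```text
(np.float32(2.985767), np.int64(627))
(np.float32(2.9856937), np.int64(634))
[ 0.32979533  0.2345111  -0.52025344] 0.037947193877219475
the job is handed in; nothing more can be done
```

The top half of the split door is open to about 1.41 rad (81°) and released. I gripped its upper handle bar from above and swung it round its hinge. Then I let go, lifted clear and drew the arm back. The job was handed in at about 6.3 s of the 38 s; no verdict is reported.

- **Opening angle:** the fit on the leaf's top edge printed 2.986. That is the edge direction less the cupboard's yaw, so less π/2 it gives 1.415 rad. This matches the gripper's path, about 1.39 rad.
- **At rest:** a second picture about 0.05 s later gave the same angle to within 0.0001 rad.
- **Bolt and one-piece door:** in the last pictures the bottom half and the one-piece door both look shut. I judged these by eye and did not measure either joint. The gripper never went near the bolt knob or the one-piece door.
- **Robot clear:** the arm stood about 0.17 m from the handle, and the force reading was under 1 N.
- **Disagreement:** the closed gripper read 10 mm on the 12 mm bar, but the leaf followed it all the way without slipping.

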